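Sort the vials and markers left on the bench

ROBOT

A 6-joint arm with a two-finger parallel gripper is mounted at the origin on the work surface; the furniture and walls round the work are solid. World frame = base frame: x ahead of the robot, y to its left, z up, the work surface at z = 0. Lengths are in m, angles in degrees, forces in N, time in s.
With the tool pointing down it reaches from about 0.3 to 0.75 m from the base axis. Payload 8.5 kg.
Tool frame: the origin (TCP) lies midway between the tips of the shut fingers; the grasp point (between the pads) lies 19 mm behind it; z points along the fingers, y is the line along which they close (so a half turn about z gives the same grasp; the last joint's range is limited). The gripper opens to 85 mm and grips with 20 to 120 N. Pads are 22 mm wide; open, the fingers measure 114 mm over their backs; the gripper's body (76 mm by 85 mm) begins 54 mm behind the grasp point. The pads swing forward as they close: fully open they stand 13 mm farther back than shut.
Start: joints at [-88.31, 21.807, 74.336, -0, 83.858, -12.336], TCP at [0.133, -0.534, 0.231] pointing down, gripper open.
Joint ranges: [-178.18, 178.18], [-50.72, 133.34], [12.68, 142.11], [-81.47, 261.47], [9.98, 163.14], [-165.26, 165.26]. Speed limits (degrees/s): [136.94, 136.94, 180, 180, 180, 180].

INTERFACE

Orientations are given as a 3x3 rotation matrix whose columns are the frame's x, y, z axes.
In Python, from rig import monitor, optics, close_job, models gives the robot as it stands.
- The arm moves only by the tool step_arm, never from a script. Its arguments are lists of equal length, an entry for each row: "fingers": the closure, from -1 (fully open) to 1 (shut); "travel": the shift along the tool's x, y, z scaled (see below), a list of three; "twist": the turn about the tool's z scaled (see below). In form: {"fingers": [fingers, ...], "travel": [[tx, ty, tz], ...], "twist": [twist, ...]}. A call has 1 to 10 rows; each row shifts and turns the commanded pose from where the row before left it, along the tool's axes as they then stand; what a row does not reach is not made up. The controller multiplies each number of a shift by 100 mm and each number of a turn by pi rad. A row lasts 1/8 s, in which the tool goes at most 62.5 mm and 10.7 degrees, less where a joint would pass 70% of its speed; a pose out of reach is approached as far as the arm can. A call with a number of a shift or a turn outside -1 to 1 is refused whole. A call with a gripper value outside its range is refused whole. The fingers move at their own pace and stop on an object; "force" is the grip in N (left out, the last holds). Time passes only in rows, so rows that do not move let the fingers close. It gives the time, the measured TCP pose, the force, the opening and the grip force at its end, in the units of the state.
- monitor.observe(): the state, without advancing time (a new reading comes with each control period).
- optics.get_image(name): name is "side" or "top" or "wrist"; returns (picture, depth): 400x640x3 uint8, blue, green, red; 400x640 float32, m along the optical axis (not along the pixel's ray), 0 where there is no reading.
- optics.get_calibration(name): a dict with "vertical_fov" (degrees; the focal length in pixels is half the picture's height over the tangent of half this angle, whatever the lens; pixels are square), "cx", "cy" (the principal point, pixels), "world_from_camera" (4x4, takes a point from camera to world coordinates). Camera axes: x right, y up, looking along -z (the intrinsics and any distortion apply to the point x, -y, -z); pixel columns grow to the right and rows downward; lengths in m; the calibration is good to about 2 mm. A picture is of the moment at which its call begins: read the wrist's pose just before it. get_calibration takes no time and is no camera call; for the wrist camera it gives the pose at the moment of the call.
- close_job(): hands the job in; it is judged then, once.
Trained networks look in the newest picture that a camera, given by its name, has taken for a name from the list of things; names that differ only in an ending like _2 or _b are one class to them, and where a whole thing is asked for, a point or a joint stands for the part that bears it (a point fixed in the world has none). Each returns a list of dicts, best first, with "confidence" (0 to 1); they miss things now and then, are a little off and sometimes report something else, mostly with a low value. They report only what shows in the picture. A call takes as long as a camera call. They do not tell look-alikes from the thing itself.
- models.trace(camera, query): "mask" (400x640 bool, what is visible of it) and "point" ([column, row] in pixels, amid what is visible of it).
- models.landmark_of(camera, query): "point" ([column, row] in pixels: a listed point, or the origin of a listed thing).
The state is a dict: "time_s": time; "q": joint angles; "qvel": joint speeds; "joint_efforts": joint torques, N m; "position": TCP position; "tool_rot": TCP orientation; "ft_force": force on the tool from outside, world axes, zero at the start; "wrist_torque": the same for the moment, N m; "grip_width": finger opening in m; "gripper_force": force on a finger pad.
Only numpy, scipy, OpenCV 4.12 (cv2) and the standard library are available. Lean on these libraries where they do the work, as an engineer would, in place of code of your own. Each camera call takes 0.05 s, during which the arm holds its last target. There are 200 camera calls.

TASK

Sort the loose handful on the bench: stand the blue-capped vial upright in the blue tray and both orange-capped vials upright in the orange tray, and lay both markers, whatever their colour, side by side and flat on the floor of the grey tray, along its length. Do not let any vial fall over on the way, and leave the timer where it is.

Things in the scene. Friction and masses are not known exactly. Their poses are not given: they have to be found in the camera images.
- blue_vial: screw-capped sample vial, 13 mm diameter at the cap and 11 mm below it, 47 mm tall, about 14 g, standing upright on the worktop: the upper 13 mm or so is the BLUE cap. Origin at the centre of its underside, z up along its axis
- orange_vial_a: screw-capped sample vial, 13 mm diameter at the cap and 11 mm below it, 47 mm tall, about 14 g, standing upright on the worktop: the upper 13 mm or so is the ORANGE cap; this one has a white label round its body. Origin at the centre of its underside, z up along its axis
- orange_vial_b: screw-capped sample vial, 13 mm diameter at the cap and 11 mm below it, 47 mm tall, about 14 g, standing upright on the worktop: the upper 13 mm or so is the ORANGE cap; this one has no big label, pink contents show in its clear body. Origin at the centre of its underside, z up along its axis
- black_marker: felt marker with white barrel and BLACK cap, 128 mm long, 13 mm wide and 13 mm high, about 14 g, lying flat on the worktop. Origin at the middle of its length, on the underside; its length runs along its own y axis
- blue_marker: felt marker with white barrel and BLUE cap, 128 mm long, 13 mm wide and 13 mm high, about 14 g, lying flat on the worktop. Origin at the middle of its length, on the underside; its length runs along its own y axis
- blue_tray: low open square tray of BLUE plastic, fixed to the worktop: 108 x 108 mm outside, 100 x 100 mm inside, 26 mm high overall, floor and walls 4 mm thick, a small white plate on its -x side. Origin at the centre of its underside (floor surface 4 mm above it); x and y along its sides, z up
- orange_tray: low open square tray of ORANGE plastic, fixed to the worktop: 108 x 108 mm outside, 100 x 100 mm inside, 26 mm high overall, floor and walls 4 mm thick, a small white plate on its -x side. Origin at the centre of its underside (floor surface 4 mm above it); x and y along its sides, z up
- pen_tray: low open oblong tray of GREY plastic, fixed to the worktop: 108 mm (its x) by 160 mm (its y) outside, 100 x 152 mm inside, 18 mm high overall, floor and walls 4 mm thick. Origin at the centre of its underside (floor surface 4 mm above it); its long side runs along its own y axis, z up
- timer: bystander: small white bench timer with a dark display and three buttons, 68 x 62 x 18 mm, loose, lying on the worktop; to be left where it is. Origin at the centre of its underside
There are look-alikes about, which are no part of the job. Leave any black look-alike of the orange_tray alone.

How it is judged (in metres and radians):
At the end, for the whole second after the job is handed in: Blue-capped vial in the blue tray, both orange-capped in the orange: on the floor, upright within 0.15 rad. Both markers level (0.07 rad) on the grey tray's floor, side by side, along it (0.6 rad), middles within 30 mm of its centre lengthways. All released, at rest (x of blue_vial in the frame of blue_tray between -0.048 and 0.048 m and y of blue_vial in the frame of blue_tray between -0.048 and 0.048 m and z of blue_vial in the frame of blue_tray between 0 and 0.012 m and angle between each of blue_vial, orange_vial_a, orange_vial_b's own z axis and vertical below 0.15 rad and linear speed of each of blue_vial, orange_vial_a, orange_vial_b, black_marker, blue_marker below 0.02 m/s and contact force between each of blue_vial, orange_vial_a, orange_vial_b, black_marker, blue_marker and the fingers below 0.05 N and x of orange_vial_a in the frame of orange_tray between -0.048 and 0.048 m and y of orange_vial_a in the frame of orange_tray between -0.048 and 0.048 m and z of orange_vial_a in the frame of orange_tray between 0 and 0.012 m and x of orange_vial_b in the frame of orange_tray between -0.048 and 0.048 m and y of orange_vial_b in the frame of orange_tray between -0.048 and 0.048 m and z of orange_vial_b in the frame of orange_tray between 0 and 0.012 m and x of black_marker in the frame of pen_tray between -0.05 and 0.05 m and y of black_marker in the frame of pen_tray between -0.03 and 0.03 m and z of black_marker in the frame of pen_tray between 0 and 0.014 m and angle between black_marker's own y axis and vertical between 1.5 and 1.64 rad and angle between the y axis of each of black_marker, blue_marker and the y axis of pen_tray, either way round below 0.6 rad and angular speed of each of black_marker, blue_marker below 0.3 rad/s and x of blue_marker in the frame of pen_tray between -0.05 and 0.05 m and y of blue_marker in the frame of pen_tray between -0.03 and 0.03 m and z of blue_marker in the frame of pen_tray between 0 and 0.014 m and angle between blue_marker's own y axis and vertical between 1.5 and 1.64 rad); the robot touches nothing.
It fails at once if a vial falls over (tilts by more than 1.2 rad) (angle between any of blue_vial, orange_vial_a, orange_vial_b's own z axis and vertical above 1.2 rad).
It fails at once if the timer is moved by more than 25 mm (distance of timer from where it was at the start of the episode above 0.025 m).
It also fails if it takes over 109 s, if anything falls off the work surface, if the arm or the gripper's body presses on something with over 40 N, if the wrist force passes 120 N, or if a joint passes its speed limit or range.

## Working session

There is one attempt and no reset: what is moved stays moved. The work goes in short steps, Python scripts to look and compute and a tool call to move; the robot and the scene stay as the last step left them, time stands still between calls to the robot, and variables do not carry over. Pictures are saved under pics/ and viewed, at most 14 in all, crops included, and the job is handed in when it is done.

Besides the shell and the picture viewer there is one more tool, called after "Emit:" as name(argument=value, ...) on one line, values as JSON. step_arm: Moves the arm, as the interface text tells. Its arguments: {"type":"object","properties":{"fingers":{"type":"array","items":{"type":"number"}},"travel":{"type":"array","items":{"type":"array","items":{"type":"number"}}},"twist":{"type":"array","items":{"type":"number"}},"force":{"type":"number"}},"required":["fingers","travel","twist"]}

```bash
ls; mkdir -p pics; cat > h.py <<'E'
import numpy as np, cv2
from rig import monitor, optics, close_job, models
def cal(n):
    c=optics.get_calibration(n); f=200/np.tan(np.radians(c["vertical_fov"])/2)
    return c,f,np.array(c["world_from_camera"])
def px2w(n,u,v,d,C=None):
    c,f,T=C or cal(n)
    u,v,d=map(np.asarray,(u,v,d))
    P=np.stack([(u-c["cx"])/f*d,-(v-c["cy"])/f*d,-d,np.ones_like(d)],-1)
    return (P@T.T)[...,:3]
def cloud(n,dep,C=None):
    v,u=np.mgrid[:400,:640]; return px2w(n,u,v,dep.astype(float),C)
E
python3 - <<'E'
from h import *
s=monitor.observe(); print(s["time_s"],s["position"],s["tool_rot"],s["grip_width"])
for n in ("top","side","wrist"):
    c,f,T=cal(n); print(n,c,f)
    im,d=optics.get_image(n); cv2.imwrite(f"pics/{n}0.png",im); np.save(f"pics/{n}0.npy",d)
    if n=="wrist": continue
    for q in ["blue_vial","orange_vial_a","orange_vial_b","black_marker","blue_marker","blue_tray","orange_tray","pen_tray","timer"]:
        P=cloud(n,d,(c,f,T))
        for r in models.trace(n,q):
            m=r["mask"]&(d>0); 
            if m.sum()<5: continue
            p=P[m]; print(n,q,round(r["confidence"],2),np.round(r["point"]),m.sum(),np.median(p,0).round(3),"z95",np.percentile(p[:,2],95).round(3))
E
```

```text
pics
0.0 [ 0.13329331 -0.53331564  0.23071868] [[ 9.70185204e-01  2.42364739e-01 -5.95423733e-05]
 [ 2.42364582e-01 -9.70184231e-01  1.40241774e-03]
 [ 2.82129537e-04 -1.37503590e-03 -9.99999015e-01]] 0.0856601417927996
top {'vertical_fov': 57.68426110877042, 'cx': 313.03938035618376, 'cy': 193.95932906434575, 'world_from_camera': array([[-0.01929743,  0.98954735, -0.14291137,  0.33159207],
       [-0.99980342, -0.01844812,  0.00726571,  0.10724198],
       [ 0.00455332,  0.14302348,  0.98970882,  1.17853935],
       [ 0.        ,  0.        ,  0.        ,  1.        ]])} 363.16583841540194
top blue_marker 0.72 [286. 168.] 137 [0.581 0.176 0.011] z95 0.015
top blue_tray 0.77 [454. 178.] 1288 [ 0.547 -0.363  0.005] z95 0.027
top orange_tray 0.76 [154. 246.] 1346 [0.35  0.608 0.005] z95 0.027
top orange_tray 0.7 [226. 186.] 1311 [0.536 0.368 0.005] z95 0.027
top pen_tray 0.66 [338. 144.] 1795 [0.65  0.013 0.004] z95 0.019
top timer 0.61 [399. 158.] 384 [ 0.613 -0.177  0.015] z95 0.02
top timer 0.61 [289. 167.] 113 [0.598 0.175 0.012] z95 0.015
side {'vertical_fov': 42.09676274210877, '
[... 514 characters left out ...]
0.536 0.359 0.009] z95 0.03
side orange_tray 0.92 [369. 319.] 1624 [0.351 0.598 0.008] z95 0.03
side pen_tray 0.88 [280. 191.] 943 [0.65  0.011 0.008] z95 0.022
side timer 0.52 [291. 163.] 151 [ 0.617 -0.164  0.018] z95 0.024
wrist {'vertical_fov': 68.58400731207203, 'cx': 325.1722146971608, 'cy': 203.67368422106787, 'world_from_camera': array([[ 2.42085059e-01,  9.30652585e-01,  2.74373087e-01,
         2.04192068e-01],
       [-9.70254963e-01,  2.32098817e-01,  6.88145716e-02,
        -5.15510251e-01],
       [ 3.60790239e-04, -2.82870829e-01,  9.59157945e-01,
         3.74398982e-01],
       [ 0.00000000e+00,  0.00000000e+00,  0.00000000e+00,
         1.00000000e+00]])} 293.27695007079535
```

```bash
python3 - <<'E'
import cv2
im=cv2.imread("pics/top0.png"); cv2.imwrite("pics/topc.png",cv2.resize(im[110:290,120:500],None,fx=2.1,fy=2.1,interpolation=cv2.INTER_CUBIC))
im=cv2.imread("pics/side0.png"); cv2.imwrite("pics/sidec.png",cv2.resize(im[110:360,200:480],None,fx=2.3,fy=2.3,interpolation=cv2.INTER_CUBIC))
E
```

```text
(no output)
```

View pics/topc.png

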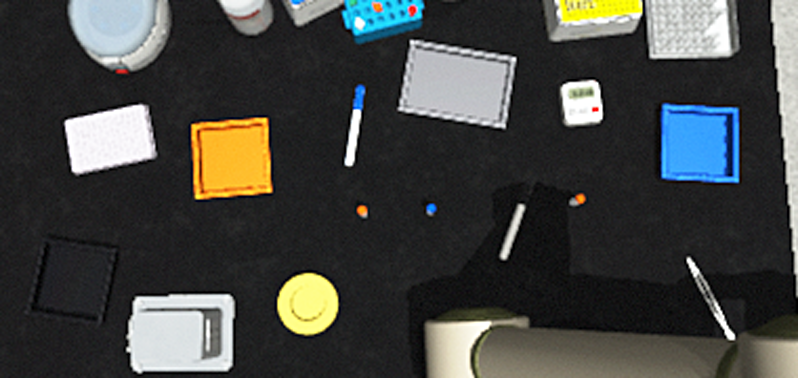

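View pics/sidec.png

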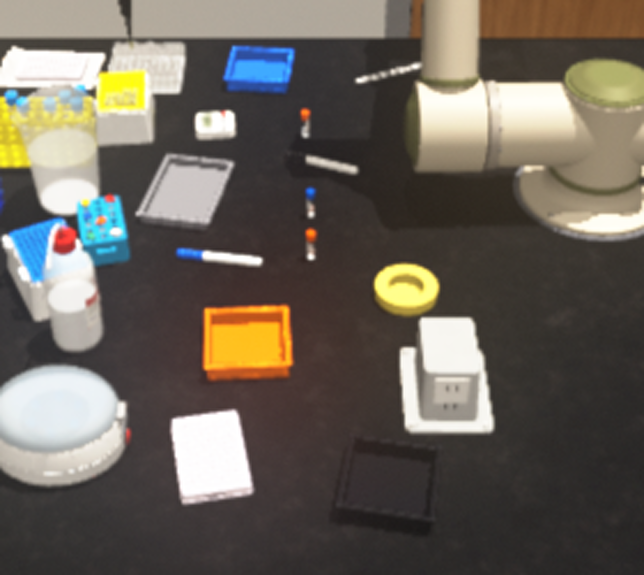

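The top view (crop) shows orange caps at (362,210) and (578,199), the blue cap at (431,209), the blue marker at (355,125), and the black marker at (512,230), partly in shadow. The orange tray is at (231,158), with its black look-alike at (75,278). The side view agrees with this. Next I'll measure from both views.

```bash
cat > meas.py <<'E'
from h import *
def comps(m):
    n,l,st,_=cv2.connectedComponentsWithStats(m.astype(np.uint8)); return [l==i for i in range(1,n) if st[i,4]>=4]
def run(n,im,d):
    C=cal(n);P=cloud(n,d,C); H=cv2.cvtColor(im,cv2.COLOR_BGR2HSV).astype(int); h,s,v=H[...,0],H[...,1],H[...,2]
    W=(P[...,0]>.25)&(P[...,0]<.8)&(abs(P[...,1])<.52)&(d>0)
    for nm,m in (("orange",(h<20)&(s>120)&(v>60)),("blue",(abs(h-108)<14)&(s>110)&(v>60)),("white",(s<70)&(v>95)&(P[...,2]<.05))):
        for k in comps(m&W&(P[...,2]<.08)):
            p=P[k]; r=cv2.minAreaRect((p[:,:2]*1000).astype(np.float32)); vv,uu=np.nonzero(k)
            if k.sum()>3000: continue
            print(n,nm,k.sum(),"px",uu.mean().round(1),vv.mean().round(1),"c",p.mean(0).round(4),"z",p[:,2].min().round(3),p[:,2].max().round(3),"rect",np.round(r[0]),np.round(r[1]),round(r[2],1))
E
python3 - <<'E'
from meas import *
for n in("top","side"): run(n,cv2.imread(f"pics/{n}0.png"),np.load(f"pics/{n}0.npy"))
E
```

```text
top orange 12 px 299.4 113.2 c [0.7613 0.1381 0.0462] z 0.042 0.051 rect [761. 139.] [11.  8.] 42.4
top orange 9 px 315.9 114.3 c [0.7562 0.0846 0.0474] z 0.045 0.051 rect [756.  84.] [7. 9.] 88.7
top orange 6 px 403.0 161.5 c [ 0.601  -0.1978  0.0184] z 0.016 0.023 rect [ 601. -198.] [7. 4.] 87.7
top orange 369 px 223.9 182.8 c [0.542  0.3879 0.0136] z -0.008 0.032 rect [538. 374.] [124. 119.] 3.8
top orange 5 px 247.0 168.0 c [0.587  0.3109 0.0258] z 0.025 0.028 rect [587. 311.] [ 0. 13.] 89.0
top orange 22 px 247.0 180.6 c [0.5457 0.3107 0.0247] z 0.002 0.031 rect [549. 314.] [43. 14.] 1.7
top orange 10 px 245.5 188.0 c [0.5242 0.3184 0.0087] z 0.001 0.03 rect [524. 319.] [10. 12.] 69.0
top orange 25 px 246.2 198.9 c [0.4874 0.3148 0.0149] z -0.005 0.028 rect [486. 315.] [22. 42.] 44.3
top orange 14 px 232.6 202.4 c [0.4784 0.3609 0.0041] z -0.004 0.026 rect [478. 361.] [ 3. 32.] 1.1
top orange 18 px 396.1 203.9 c [ 0.46   -0.164   0.0349] z -0.002 0.049 rect [ 460. -166.] [14. 21.] 31.8
top orange 20 px 291.8 209.4 c [0.4489 0.1671 0.0307] z -0.002 0.05 rect [450. 168.] [18. 14.]
[... 4543 characters left out ...]
ide white 4 px 241.0 228.5 c [0.7673 0.2071 0.0012] z -0.002 0.005 rect [767. 210.] [ 1. 18.] 8.9
side white 252 px 234.6 254.5 c [0.7624 0.3596 0.0244] z -0.003 0.05 rect [755. 307.] [151.  57.] 74.1
side white 12 px 389.5 247.0 c [0.2697 0.2955 0.0019] z -0.002 0.008 rect [270. 297.] [34. 10.] 3.7
side white 659 px 385.4 284.5 c [0.2973 0.4735 0.0162] z -0.002 0.05 rect [291. 436.] [ 78. 166.] 1.8
side white 6 px 250.3 281.5 c [0.7023 0.4545 0.0026] z 0.0 0.006 rect [702. 456.] [ 3. 24.] 22.4
side white 10 px 254.6 287.3 c [0.6866 0.4769 0.0015] z -0.002 0.005 rect [687. 476.] [ 3. 28.] 7.5
side white 201 px 290.9 292.0 c [0.575  0.5051 0.0132] z -0.003 0.022 rect [580. 499.] [92. 45.] 3.2
```

Emit:
step_arm(fingers=[-0.05,-0.05,-0.05,-0.05,-0.05,-0.05,-0.05,-0.05,-0.05,-0.05], travel=[[0,0,0],[0,0,0],[0.26,-0.5,0],[0.26,-0.5,0],[0.26,-0.5,0],[0.26,-0.5,0],[0.26,-0.5,0],[0.26,-0.5,0],[0.26,-0.5,0],[0.26,-0.5,0]], twist=[0.039,0.039,0,0,0,0,0,0,0,0], force=30)

```text
time_s: 2.3
position: [0.3419, -0.132, 0.2316]
tool_rot: [[1.0, -0.001, 0.001], [-0.001, -1.0, -0.001], [0.001, 0.001, -1.0]]
ft_force: [0.1, -0.5, 0.4]
grip_width: 0.0447
gripper_force: 0.0
```

Emit:
step_arm(fingers=[-0.05,-0.05,-0.05], travel=[[0.26,-0.5,0],[0.26,-0.5,0],[0,0,0]], twist=[0,0,0])

```text
time_s: 2.68
position: [0.3942, -0.0306, 0.2314]
tool_rot: [[1.0, 0.006, 0.0], [0.006, -1.0, 0.0], [0.0, -0.0, -1.0]]
ft_force: [-1.2, -1.3, -0.1]
grip_width: 0.045
gripper_force: 0.0
```

```bash
python3 - <<'E'
from meas import *
s=monitor.observe(); print(s["time_s"],s["position"],np.round(s["tool_rot"],4),s["grip_width"])
C=cal("wrist"); im,d=optics.get_image("wrist"); cv2.imwrite("pics/w1.png",im); np.save("pics/w1.npy",d)
print(C[2].round(3)); P=cloud("wrist",d,C)
for q in ["blue_vial","orange_vial_a","black_marker","blue_marker","orange_tray","pen_tray","timer"]:
    for r in models.trace("wrist",q):
        m=r["mask"]&(d>0)
        if m.sum()<5: continue
        p=P[m]; t=p[p[:,2]>np.percentile(p[:,2],80)-.002]; R=cv2.minAreaRect((p[:,:2]*1000).astype(np.float32))
        print(q,round(r["confidence"],2),np.round(r["point"]),m.sum(),"med",np.median(p,0).round(4),"top",t.mean(0).round(4),np.round(R[0]),np.round(R[1]),round(R[2],1))
E
```

```text
2.675 [ 0.3941543  -0.03059864  0.23137625] [[ 1.0e+00  6.3e-03  3.0e-04]
 [ 6.3e-03 -1.0e+00  3.0e-04]
 [ 3.0e-04 -3.0e-04 -1.0e+00]] 0.045036868434886836
[[ 0.006  0.959  0.282  0.467]
 [-1.     0.006  0.002 -0.029]
 [ 0.    -0.282  0.959  0.374]
 [ 0.     0.     0.     1.   ]]
blue_vial 0.44 [244. 130.] 194 med [0.4494 0.0605 0.0459] top [0.4492 0.0619 0.0474] [445.  67.] [12. 25.] 39.9
orange_vial_a 0.86 [153. 133.] 301 med [0.4486 0.1637 0.0387] top [0.4483 0.165  0.047 ] [447. 175.] [15. 33.] 3.5
orange_vial_a 0.48 [440. 127.] 234 med [ 0.4592 -0.1591  0.0431] top [ 0.4594 -0.1605  0.0474] [ 459. -164.] [18. 12.] 88.2
black_marker 0.77 [360. 140.] 1023 med [ 0.4374 -0.0708  0.0126] top [ 0.4385 -0.072   0.013 ] [433. -70.] [ 14. 128.] 68.5
blue_marker 0.78 [135.  31.] 889 med [0.556  0.1797 0.0116] top [0.556  0.1811 0.0125] [556. 185.] [19. 68.] 80.1
blue_marker 0.65 [442. 126.] 199 med [ 0.459  -0.1586  0.0451] top [ 0.4591 -0.16    0.0474] [ 456. -162.] [19. 11.] 35.3
orange_tray 0.62 [16. 63.] 2991 med [0.5224 0.313  0.0118] top [0.5141 0.3127 0.0259] [534. 333.] [109.  53.] 3.2
orange_tray 0.2 [152. 133.] 259 med [0.4486 0.1632 0.041 ] top [0.4484 0.1649 0.0471] [450. 168.] [18. 12.] 70.0
pen_tray 0.87 [333.   6.] 472 med [ 0.5829 -0.0371  0.0179] top [ 0.5819 -0.0369  0.0184] [585. -28.] [62. 15.] 83.9
timer 0.92 [464.   5.] 588 med [ 0.5839 -0.1744  0.0121] top [ 0.5852 -0.1759  0.016 ] [ 584. -179.] [60. 12.] 85.6
```

View pics/w1.png

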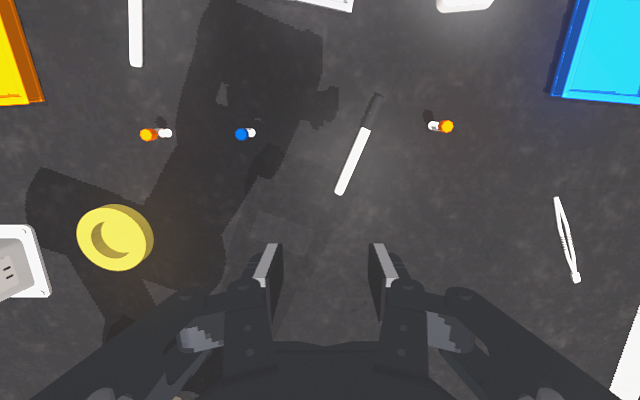

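The wrist view shows the orange caps at (147,134) and (446,127), the blue cap at (241,134) and the black marker from (377,96) to (339,193). Heights of 47 mm for the vials and 13 mm for the marker agree across the views. I'll pick the blue vial first.

Emit:
step_arm(fingers=[-0.05,-0.05,-0.05,-0.05,-0.05,-0.05,-0.05,-0.05], travel=[[0.28,-0.465,0],[0.28,-0.465,0],[0,0,0.5],[0,0,0.5],[0,0,0.5],[0,0,0.5],[0,0,0.25],[0,0,0]], twist=[0,0,0,0,0,0,0,0])

```text
time_s: 4.08
position: [0.4488, 0.0588, 0.0052]
tool_rot: [[1.0, -0.001, -0.003], [-0.001, -1.0, 0.0], [-0.003, -0.0, -1.0]]
ft_force: [0.9, 0.3, -1.0]
grip_width: 0.0448
gripper_force: 0.0
```

Emit:
step_arm(fingers=[-0.05,1,1,1,1], travel=[[0.005,-0.03,0],[0,0,0],[0,0,0],[0,0,0],[0,0,0]], twist=[0,0,0,0,0], force=25)

```text
time_s: 4.7
position: [0.4506, 0.0623, 0.0071]
tool_rot: [[1.0, -0.0, 0.002], [-0.0, -1.0, -0.0], [0.002, 0.0, -1.0]]
ft_force: [-0.6, 0.0, 7.1]
grip_width: 0.0117
gripper_force: 24.3
```

Emit:
step_arm(fingers=[1,1,1,1,1,1,1,1,1,1], travel=[[0,0,-0.4],[0,0,-0.5],[0,0,-0.35],[0.12,0.53,0],[0.12,0.53,0],[0.12,0.53,0],[0.12,0.53,0],[0.12,0.53,0],[0.12,0.53,0],[0.12,0.53,0]], twist=[0,0,0,0,0,0,0,0,0,0])

```text
time_s: 5.95
position: [0.5339, -0.3104, 0.1315]
tool_rot: [[1.0, -0.0, 0.0], [-0.0, -1.0, 0.0], [0.0, -0.0, -1.0]]
ft_force: [0.2, -0.2, -0.2]
grip_width: 0.0115
gripper_force: 24.5
```

Emit:
step_arm(fingers=[1,1,1], travel=[[0.12,0.53,0],[0,0,0],[0,0,0]], twist=[0,0,0])

```text
time_s: 6.32
position: [0.5455, -0.361, 0.1311]
tool_rot: [[1.0, -0.0, -0.001], [-0.0, -1.0, 0.001], [-0.001, -0.001, -1.0]]
ft_force: [0.9, -0.6, -0.3]
grip_width: 0.0118
gripper_force: 24.5
```

Emit:
step_arm(fingers=[1,1,1,1,1,1,1], travel=[[0,0,0.4],[0,0,0.4],[0,0,0.2],[0,0,0.1],[0,0,0.08],[0,0,0.01],[0,0,0]], twist=[0,0,0,0,0,0,0])

```text
time_s: 7.2
position: [0.5461, -0.3618, 0.013]
tool_rot: [[1.0, -0.0, 0.001], [-0.0, -1.0, -0.001], [0.001, 0.001, -1.0]]
ft_force: [-0.0, -0.1, -0.2]
grip_width: 0.0116
gripper_force: 24.5
```

Emit:
step_arm(fingers=[1,1,1,1,1], travel=[[0,0,0.01],[0,0,0.01],[0,0,0.01],[0,0,0],[0,0,0]], twist=[0,0,0,0,0])

```text
time_s: 7.82
position: [0.5466, -0.3622, 0.0111]
tool_rot: [[1.0, -0.0, 0.002], [-0.0, -1.0, -0.002], [0.002, 0.002, -1.0]]
ft_force: [-0.5, 1.3, 9.4]
grip_width: 0.0113
gripper_force: 24.8
```

Emit:
step_arm(fingers=[0.2,0.2,0.2,0.2,0.2,0.2,0.2,0.2], travel=[[0,0,0],[0,0,0],[0,0,0],[0,0,0],[0,0,-0.2],[0,0,-0.4],[0,0,-0.5],[0,0,-0.2]], twist=[0,0,0,0,0,0,0,0])

```text
time_s: 8.82
position: [0.5465, -0.3622, 0.1426]
tool_rot: [[1.0, -0.0, 0.003], [-0.0, -1.0, -0.003], [0.003, 0.003, -1.0]]
ft_force: [-0.2, 0.2, -0.6]
grip_width: 0.0338
gripper_force: 0.0
```

Emit:
step_arm(fingers=[-0.05,-0.05,-0.05,-0.05,-0.05,-0.05], travel=[[-0.22,-0.505,0],[-0.22,-0.505,0],[-0.22,-0.505,0],[-0.215,-0.505,0],[0,0,0],[0,0,0]], twist=[0,0,0,0,0,0])

```text
time_s: 9.57
position: [0.4589, -0.1602, 0.1396]
tool_rot: [[1.0, -0.0, 0.001], [-0.0, -1.0, -0.001], [0.001, 0.001, -1.0]]
ft_force: [-0.1, -0.1, 0.3]
grip_width: 0.0447
gripper_force: 0.0
```

```bash
cat > look.py <<'E'
from meas import *
import sys
tag=sys.argv[1]
s=monitor.observe(); print(s["time_s"],s["position"].round(4) if hasattr(s["position"],'round') else s["position"],s["grip_width"])
C=cal("wrist"); im,d=optics.get_image("wrist"); cv2.imwrite(f"pics/{tag}.png",im); P=cloud("wrist",d,C)
for q in sys.argv[2:]:
    for r in models.trace("wrist",q):
        m=r["mask"]&(d>0)
        if m.sum()<5: continue
        p=P[m]; t=p[p[:,2]>np.percentile(p[:,2],80)-.002]; R=cv2.minAreaRect((p[:,:2]*1000).astype(np.float32))
        print(q,round(r["confidence"],2),np.round(r["point"]),m.sum(),"med",np.median(p,0).round(4),"top",t.mean(0).round(4),np.round(R[0]),np.round(R[1]),round(R[2],1))
E
python3 look.py w2 orange_vial_a blue_vial blue_tray black_marker
```

```text
9.575 [ 0.4589 -0.1602  0.1396] 0.04472051383626982
orange_vial_a 0.81 [328. 205.] 278 med [ 0.4612 -0.1612  0.0466] top [ 0.4598 -0.1611  0.0474] [ 460. -161.] [12. 12.] 16.7
orange_vial_a 0.5 [236. 215.] 1552 med [ 0.4392 -0.0733  0.0125] top [ 0.4396 -0.0728  0.0129] [434. -70.] [ 14. 128.] 67.9
blue_vial 0.75 [584.  99.] 739 med [ 0.545  -0.3579  0.0433] top [ 0.5448 -0.3604  0.0513] [ 546. -380.] [13. 52.] 3.7
blue_tray 0.68 [553.  94.] 21200 med [ 0.5519 -0.3609  0.0055] top [ 0.5483 -0.3527  0.0263] [ 546. -368.] [143. 129.] 85.6
black_marker 0.58 [238. 211.] 1605 med [ 0.4415 -0.074   0.0124] top [ 0.4403 -0.073   0.0129] [434. -69.] [ 15. 128.] 67.8
```

Emit:
step_arm(fingers=[-0.05,-0.05,-0.05,-0.05,-0.05,1,1,1,1], travel=[[0.01,0.01,0.4],[0,0,0.5],[0,0,0.3],[0,0,0.11],[0,0,0],[0,0,0],[0,0,0],[0,0,0],[0,0,0]], twist=[0,0,0,0,0,0,0,0,0])

```text
time_s: 10.95
position: [0.46, -0.161, 0.0092]
tool_rot: [[1.0, -0.0, 0.002], [-0.0, -1.0, -0.001], [0.002, 0.001, -1.0]]
ft_force: [0.5, -0.6, 6.4]
grip_width: 0.0118
gripper_force: 24.4
```

Emit:
step_arm(fingers=[1,1,1,1,1,1,1,1,1,1], travel=[[0,0,-0.4],[0,0,-0.5],[0,0,-0.4],[0.1,-0.533,0],[0.1,-0.533,0],[0.1,-0.533,0],[0.1,-0.533,0],[0.1,-0.533,0],[0.1,-0.533,0],[0.1,-0.533,0]], twist=[0,0,0,0,0,0,0,0,0,0])

```text
time_s: 12.2
position: [0.5295, 0.2142, 0.1385]
tool_rot: [[1.0, -0.0, 0.0], [-0.0, -1.0, -0.0], [0.0, 0.0, -1.0]]
ft_force: [1.3, -1.3, 0.4]
grip_width: 0.0116
gripper_force: 24.5
```

Emit:
step_arm(fingers=[1,1,1,1,1], travel=[[0.1,-0.533,0],[0.1,-0.533,0],[0.1,-0.533,0],[0,0,0],[0,0,0]], twist=[0,0,0,0,0])

```text
time_s: 12.82
position: [0.5592, 0.3719, 0.1381]
tool_rot: [[1.0, -0.0, -0.001], [-0.0, -1.0, -0.001], [-0.001, 0.001, -1.0]]
ft_force: [0.3, 0.3, 0.3]
grip_width: 0.012
gripper_force: 24.5
```

```bash
python3 look.py w3 orange_tray orange_vial_b
```

```text
12.825 [0.5592 0.3719 0.1381] 0.011971698257408772
orange_tray 0.93 [337. 212.] 11821 med [0.5461 0.3628 0.005 ] top [0.5546 0.3642 0.0286] [526. 366.] [133. 130.] 4.0
orange_tray 0.71 [ 88. 340.] 2694 med [0.4028 0.6363 0.0146] top [0.3996 0.6317 0.0261] [398. 631.] [55. 99.] 31.3
orange_vial_b 0.85 [325. 285.] 1491 med [0.5609 0.3722 0.1713] top [0.5597 0.3724 0.1761] [493. 371.] [146.  18.] 3.6
orange_vial_b 0.69 [533. 309.] 445 med [0.4511 0.1693 0.0373] top [0.4495 0.1674 0.0473] [449. 167.] [13. 12.] 13.4
```

View pics/w3.png

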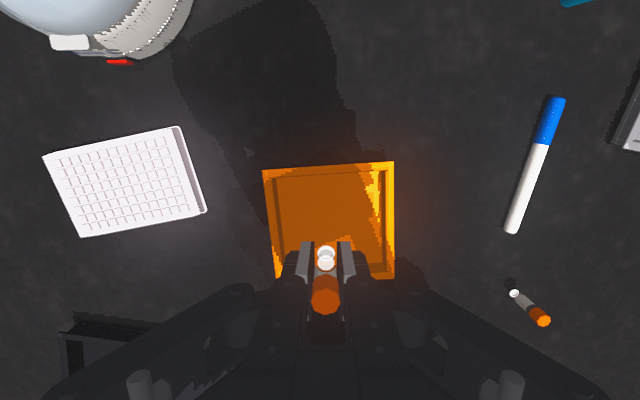

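The wrist view shows the labelled or pink vial held upright at (325,285) over the orange tray at (330,220). The other orange vial is at (540,320) and the blue marker at (535,165). I'll lower the held vial.

Emit:
step_arm(fingers=[1,1,1,1,1,1,1,1,1], travel=[[0.0,0,0.4],[0,0,0.5],[0,0,0.2],[0,0,0.1],[0,0,0.04],[0,0,0.01],[0,0,0.01],[0,0,0],[0,0,0]], twist=[0,0,0,0,0,0,0,0,0])

```text
time_s: 14.1
position: [0.56, 0.3725, 0.0133]
tool_rot: [[1.0, -0.0, 0.002], [-0.0, -1.0, 0.001], [0.002, -0.001, -1.0]]
ft_force: [0.1, -0.4, 5.1]
grip_width: 0.0116
gripper_force: 24.7
```

Emit:
step_arm(fingers=[0.2,0.2,0.2,0.2,0.2,0.2,0.2], travel=[[0,0,0],[0,0,0],[0,0,0],[0,0,-0.2],[0,0,-0.4],[0,0,-0.5],[0,0,-0.2]], twist=[0,0,0,0,0,0,0])

```text
time_s: 14.98
position: [0.5602, 0.3727, 0.1456]
tool_rot: [[1.0, -0.0, 0.004], [-0.0, -1.0, 0.002], [0.004, -0.002, -1.0]]
ft_force: [0.3, -0.5, -0.8]
grip_width: 0.0341
gripper_force: 0.0
```

Emit:
step_arm(fingers=[-0.05,-0.05,-0.05,-0.05,-0.05,-0.05], travel=[[-0.277,0.515,0],[-0.277,0.515,0],[-0.277,0.515,0],[-0.277,0.515,0],[0,0,0],[0,0,0]], twist=[0,0,0,0,0,0])

```text
time_s: 15.72
position: [0.4492, 0.1665, 0.1426]
tool_rot: [[1.0, -0.001, 0.001], [-0.001, -1.0, 0.0], [0.001, -0.0, -1.0]]
ft_force: [0.1, 0.1, -0.5]
grip_width: 0.0448
gripper_force: 0.0
```

```bash
python3 look.py w4 orange_vial_a blue_marker
```

```text
15.725 [0.4492 0.1665 0.1426] 0.044807199023995235
orange_vial_a 0.89 [60. 70.] 797 med [0.5585 0.3694 0.0428] top [0.5592 0.3713 0.0511] [557. 389.] [13. 50.] 7.7
orange_vial_a 0.85 [326. 202.] 301 med [0.4508 0.1663 0.0465] top [0.4487 0.166  0.0474] [441. 166.] [28. 13.] 9.0
blue_marker 0.95 [307.  55.] 1634 med [0.5731 0.1796 0.0123] top [0.571  0.1799 0.0127] [569. 181.] [13. 94.] 80.8
```

Emit:
step_arm(fingers=[-0.05,-0.05,-0.05,-0.05,-0.05,1,1,1,1], travel=[[0,0,0.4],[0,0,0.5],[0,0,0.3],[0,0,0.13],[0,0,0],[0,0,0],[0,0,0],[0,0,0],[0,0,0]], twist=[0,0,0,0,0,0,0,0,0])

```text
time_s: 17.0
position: [0.4493, 0.1664, 0.0102]
tool_rot: [[1.0, -0.0, 0.002], [-0.0, -1.0, 0.0], [0.002, -0.0, -1.0]]
ft_force: [-0.9, 1.0, 6.4]
grip_width: 0.0121
gripper_force: 24.5
```

Emit:
step_arm(fingers=[1,1,1,1,1,1,1,1,1], travel=[[0,0,-0.4],[0,0,-0.5],[0,0,-0.4],[0.163,-0.51,0],[0.163,-0.51,0],[0.163,-0.51,0],[0.163,-0.51,0],[0,0,0],[0,0,0]], twist=[0,0,0,0,0,0,0,0,0])

```text
time_s: 18.12
position: [0.5135, 0.3699, 0.1391]
tool_rot: [[1.0, -0.0, -0.001], [-0.0, -1.0, -0.001], [-0.001, 0.001, -1.0]]
ft_force: [-0.1, 0.1, 0.0]
grip_width: 0.0116
gripper_force: 24.5
```

Emit:
step_arm(fingers=[1,1,1,1,1,1,1,1,1], travel=[[0,0,0.4],[0,0,0.5],[0,0,0.2],[0,0,0.1],[0,0,0.04],[0,0,0.01],[0,0,0.01],[0,0,0],[0,0,0]], twist=[0,0,0,0,0,0,0,0,0])

```text
time_s: 19.25
position: [0.5144, 0.3705, 0.0142]
tool_rot: [[1.0, -0.0, 0.002], [-0.0, -1.0, 0.001], [0.002, -0.001, -1.0]]
ft_force: [0.3, -0.9, 5.7]
grip_width: 0.0121
gripper_force: 24.8
```

Emit:
step_arm(fingers=[0.2,0.2,0.2,0.2,0.2,0.2,0.2], travel=[[0,0,0],[0,0,0],[0,0,0],[0,0,-0.2],[0,0,-0.4],[0,0,-0.5],[0,0,-0.2]], twist=[0,0,0,0,0,0,0])

```text
time_s: 20.12
position: [0.5146, 0.3707, 0.1464]
tool_rot: [[1.0, -0.0, 0.004], [-0.0, -1.0, 0.002], [0.004, -0.002, -1.0]]
ft_force: [-0.0, -0.1, 0.3]
grip_width: 0.0342
gripper_force: 0.0
```

Emit:
step_arm(fingers=[-0.05,-0.05,-0.05,-0.05,-0.05,-0.05,-0.05], travel=[[0.177,0.481,0],[0.177,0.481,0],[0.177,0.481,0],[0.177,0.481,0],[0,0,0],[0,0,0],[0,0,0]], twist=[0,0,0,0,0.047,0,0])

```text
time_s: 21.0
position: [0.5844, 0.1784, 0.1432]
tool_rot: [[0.99, -0.144, -0.0], [-0.144, -0.99, 0.0], [-0.0, -0.0, -1.0]]
ft_force: [0.4, -0.5, -0.5]
grip_width: 0.0449
gripper_force: 0.0
```

```bash
python3 look.py w5 orange_vial_a blue_marker pen_tray
```

```text
21.0 [0.5844 0.1784 0.1432] 0.044932036130268166
orange_vial_a 0.89 [125. 255.] 514 med [0.5594 0.3707 0.0408] top [0.5599 0.3712 0.0511] [551. 391.] [15. 54.] 27.4
orange_vial_a 0.57 [142. 299.] 457 med [0.5152 0.3681 0.0415] top [0.5141 0.3692 0.0512] [505. 387.] [12. 51.] 26.8
blue_marker 0.89 [327. 184.] 1717 med [0.5934 0.1771 0.0124] top [0.5928 0.1767 0.013 ] [583. 179.] [ 15. 134.] 80.8
pen_tray 0.71 [502.  96.] 27574 med [0.6526 0.0093 0.0049] top [0.6545 0.0123 0.0183] [647.   7.] [185. 124.] 79.4
```

View pics/w5.png

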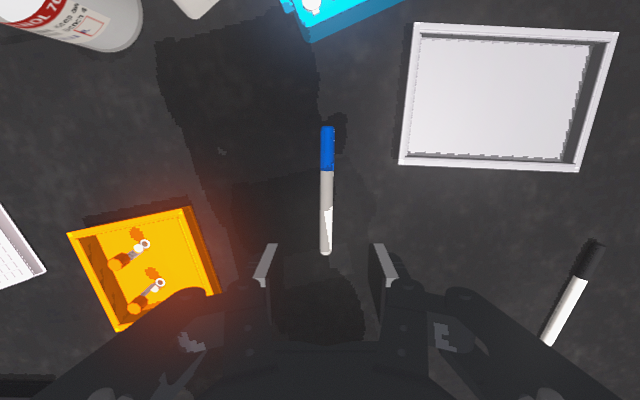

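The wrist view shows both orange vials upright in the orange tray, around (130,280). The blue marker is centred under the tool at (327,190), and the grey tray's edges are turned about 2° from the tool axes. Next I'll grip the marker.

Emit:
step_arm(fingers=[-0.05,-0.05,-0.05,-0.05,-0.05,1,1,1,1], travel=[[0,0,0.4],[0,0,0.5],[0,0,0.3],[0,0,0.17],[0,0,0],[0,0,0],[0,0,0],[0,0,0],[0,0,0]], twist=[0,0,0,0,0,0,0,0,0], force=30)

```text
time_s: 22.32
position: [0.5854, 0.178, 0.0078]
tool_rot: [[0.989, -0.147, 0.003], [-0.147, -0.989, 0.0], [0.003, -0.001, -1.0]]
ft_force: [-0.6, 0.1, 6.8]
grip_width: 0.0111
gripper_force: 31.7
```

```bash
python3 -c "
from h import *
s=monitor.observe();print(np.round(s['q'],1),s['time_s'])"
```

```text
[  5.8  41.1  80.1   0.   58.7 104.3] 22.325
```

Emit:
step_arm(fingers=[1,1,1,1,1,1,1], travel=[[0,0,-0.3],[0,0,-0.4],[0,0,-0.4],[0.272,0.389,0],[0.272,0.389,0],[0.272,0.389,0],[0.272,0.389,0]], twist=[0,0,0,0,0,0,0])

```text
time_s: 23.2
position: [0.6699, 0.0066, 0.1168]
tool_rot: [[0.989, -0.147, 0.001], [-0.147, -0.989, -0.0], [0.001, -0.0, -1.0]]
ft_force: [0.4, 0.1, -0.8]
grip_width: 0.011
gripper_force: 31.0
```

Emit:
step_arm(fingers=[1,1,1,1,1,1,1,1,1,1], travel=[[0,0,0],[0,0,0],[0,0,0],[0,0,0],[0,0,0],[0,0,0],[0,0,0],[0,0,0],[0,0,0],[0,0,0]], twist=[-0.049,-0.049,-0.049,-0.049,-0.049,-0.049,-0.049,-0.049,-0.049,-0.049])

```text
time_s: 24.45
position: [0.6693, 0.008, 0.1167]
tool_rot: [[0.173, 0.985, 0.0], [0.985, -0.173, -0.0], [-0.0, 0.0, -1.0]]
ft_force: [0.1, -0.8, -0.6]
grip_width: 0.011
gripper_force: 31.0
```

Emit:
step_arm(fingers=[1,1], travel=[[0,0,0],[0,0,0]], twist=[0,0])

```text
time_s: 24.7
position: [0.6693, 0.008, 0.1165]
tool_rot: [[0.181, 0.983, 0.0], [0.983, -0.181, -0.0], [0.0, 0.0, -1.0]]
ft_force: [0.6, -0.5, -0.6]
grip_width: 0.0111
gripper_force: 31.0
```

```bash
python3 look.py w6 pen_tray blue_marker; python3 - <<'E'
from meas import *
im,d=optics.get_image("top"); run("top",im,d)
E
```

```text
24.7 [0.6693 0.008  0.1165] 0.011057062285468903
pen_tray 0.96 [281. 173.] 19772 med [0.6372 0.0399 0.0049] top [0.6482 0.0462 0.0198] [645.  11.] [181. 126.] 79.7
blue_marker 0.73 [283. 174.] 19624 med [0.6371 0.0398 0.0049] top [0.648 0.046 0.019] [646.  17.] [168. 126.] 79.2
blue_marker 0.67 [323. 230.] 4824 med [0.6732 0.0253 0.1213] top [0.6729 0.0215 0.1216] [671.  13.] [118.  24.] 85.5
top orange 13 px 299.5 113.2 c [0.7617 0.1377 0.046 ] z 0.039 0.049 rect [761. 138.] [10.  9.] 85.3
top orange 10 px 315.8 114.5 c [0.7559 0.0849 0.0468] z 0.04 0.049 rect [756.  84.] [ 7. 12.] 88.9
top orange 6 px 403.0 161.5 c [ 0.6014 -0.1983  0.0164] z 0.013 0.018 rect [ 601. -198.] [7. 4.] 89.1
top orange 474 px 227.3 181.6 c [0.5455 0.3766 0.0145] z -0.007 0.053 rect [538. 370.] [123. 126.] 4.3
top orange 38 px 227.6 190.2 c [0.5159 0.3734 0.0225] z -0.001 0.055 rect [518. 375.] [28. 21.] 35.0
top orange 10 px 231.5 202.5 c [0.4779 0.3641 0.0051] z -0.003 0.025 rect [478. 365.] [ 3. 22.] 2.0
top blue 171 px 265.1 104.4 c [0.7864 0.2477 0.0635] z 0.05 0.07 rect [783. 237.] [35. 90.] 2.6
top
[... 3150 characters left out ...]
327.5 264.0 c [ 0.2751  0.0568 -0.0006] z -0.003 0.002 rect [275.  57.] [10.  0.] 88.1
top white 4 px 334.5 265.0 c [ 2.716e-01  3.460e-02 -2.000e-04] z -0.003 0.001 rect [272.  35.] [9. 0.] 88.9
top white 4 px 341.5 266.0 c [0.2681 0.0124 0.0006] z -0.001 0.003 rect [268.  12.] [10.  0.] 89.1
top white 4 px 347.5 267.0 c [ 0.2645 -0.0068 -0.0005] z -0.004 0.003 rect [264.  -7.] [9. 0.] 87.6
top white 4 px 354.5 268.0 c [ 0.261  -0.0289  0.0003] z -0.002 0.002 rect [261. -29.] [10.  0.] 89.7
top white 5 px 361.0 269.0 c [ 0.2575 -0.0494  0.0007] z -0.003 0.004 rect [257. -49.] [13.  0.] 88.0
top white 6 px 368.5 270.0 c [ 0.2538 -0.0734 -0.0005] z -0.005 0.003 rect [254. -73.] [17.  1.] 89.2
```

View pics/w6.png

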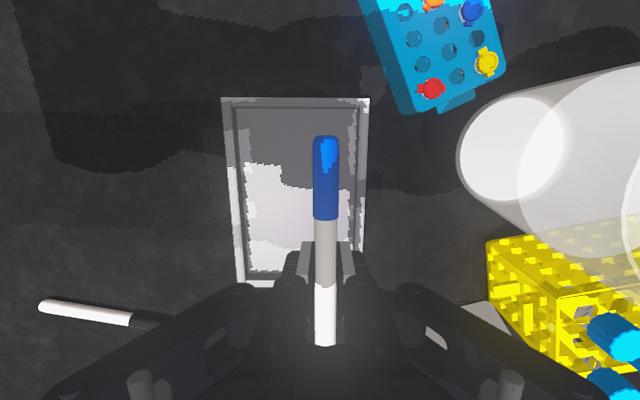

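The wrist view shows the marker held level, from (325,135) to (325,345), parallel to the grey tray and right of its middle. I'll lower it.

Emit:
step_arm(fingers=[1,1,1,1,1,1,1,1,1], travel=[[0,0,0.4],[0,0,0.3],[0,0,0.2],[0,0,0.1],[0,0,0.03],[0,0,0.01],[0,0,0.01],[0,0,0],[0,0,0]], twist=[0,0,0,0,0,0,0,0,0])

```text
time_s: 26.02
position: [0.6696, 0.0079, 0.0118]
tool_rot: [[0.178, 0.984, 0.001], [0.984, -0.178, -0.0], [0.0, 0.001, -1.0]]
ft_force: [-1.0, 0.4, 1.9]
grip_width: 0.0113
gripper_force: 31.2
```

Emit:
step_arm(fingers=[0.5,0.5,0.5,0.5,0.5,0.5,0.5], travel=[[0,0,0],[0,0,0],[0,0,0],[0,0,-0.2],[0,0,-0.4],[0,0,-0.5],[0,0,-0.2]], twist=[0,0,0,0,0,0,0])

```text
time_s: 26.9
position: [0.6702, 0.0079, 0.1447]
tool_rot: [[0.178, 0.984, 0.005], [0.984, -0.178, -0.001], [0.0, 0.005, -1.0]]
ft_force: [0.2, -0.3, -1.5]
grip_width: 0.0215
gripper_force: 0.0
```

Emit:
step_arm(fingers=[0.5,0.5,-0.05,-0.05,-0.05,-0.05], travel=[[-0.238,-0.436,0],[-0.238,-0.436,0],[-0.238,-0.436,0],[-0.238,-0.436,0],[-0.238,-0.436,0],[0,0,0]], twist=[0,0,0,0,0,0])

```text
time_s: 27.65
position: [0.4313, -0.0705, 0.1416]
tool_rot: [[0.18, 0.984, -0.001], [0.984, -0.18, 0.0], [0.0, -0.001, -1.0]]
ft_force: [0.3, 0.1, 0.2]
grip_width: 0.0447
gripper_force: 0.0
```

Emit:
step_arm(fingers=[-0.05,-0.05,-0.05,-0.05,-0.05,-0.05,-0.05,-0.05,-0.05,-0.05], travel=[[0,0,0],[0,0,0],[0,0,0],[0,0,0],[0,0,0],[0,0,0],[0,0,0],[0,0,0],[0,0,0],[0,0,0]], twist=[0.0565,0.0565,0.0565,0.0565,0.0565,0.0565,0.0565,0.0565,0.0565,0.0565])

```text
time_s: 28.9
position: [0.4346, -0.0702, 0.1414]
tool_rot: [[0.925, -0.379, 0.001], [-0.379, -0.925, -0.0], [0.001, -0.0, -1.0]]
ft_force: [-0.5, 0.5, -0.2]
grip_width: 0.0449
gripper_force: 0.0
```

Emit:
step_arm(fingers=[-0.05,-0.05], travel=[[0,0,0],[0,0,0]], twist=[0,0])

```text
time_s: 29.15
position: [0.434, -0.0702, 0.1413]
tool_rot: [[0.929, -0.371, 0.0], [-0.371, -0.929, -0.0], [0.0, -0.0, -1.0]]
ft_force: [-0.6, 0.4, -0.2]
grip_width: 0.0448
gripper_force: 0.0
```

```bash
python3 look.py w7 black_marker pen_tray
```

```text
29.15 [ 0.434  -0.0702  0.1413] 0.044773035335758556
black_marker 0.62 [326. 188.] 1556 med [ 0.4397 -0.0727  0.0126] top [ 0.4395 -0.0725  0.013 ] [434. -70.] [ 12. 127.] 68.0
pen_tray 0.82 [126.  35.] 15337 med [0.6226 0.0378 0.0047] top [0.6083 0.0351 0.0181] [616.  32.] [193.  72.] 69.4
```

View pics/w7.png

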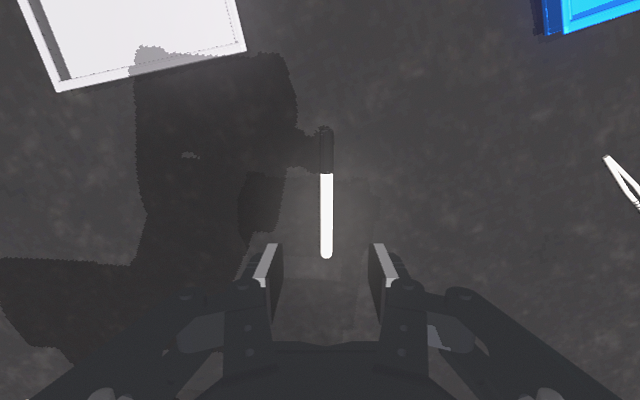

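The black marker lies exactly under the tool, from (326,127) to (326,258). I'll grip it.

Emit:
step_arm(fingers=[-0.05,-0.05,-0.05,-0.05,-0.05,1,1,1,1], travel=[[0,0,0.4],[0,0,0.5],[0,0,0.3],[0,0,0.15],[0,0,0],[0,0,0],[0,0,0],[0,0,0],[0,0,0]], twist=[0,0,0,0,0,0,0,0,0], force=30)

```text
time_s: 30.42
position: [0.4341, -0.0704, 0.0072]
tool_rot: [[0.927, -0.374, 0.002], [-0.374, -0.927, -0.001], [0.002, 0.0, -1.0]]
ft_force: [-0.8, 0.1, 6.4]
grip_width: 0.0112
gripper_force: 32.0
```

Emit:
step_arm(fingers=[1,1,1,1,1,1,1,1], travel=[[0,0,-0.3],[0,0,-0.4],[0,0,-0.4],[0.375,-0.38,0],[0.375,-0.38,0],[0.375,-0.38,0],[0.375,-0.38,0],[0,0,0]], twist=[0,0,0,0,0,0,0,0])

```text
time_s: 31.42
position: [0.6316, 0.016, 0.1158]
tool_rot: [[0.928, -0.372, 0.001], [-0.372, -0.928, 0.0], [0.001, -0.0, -1.0]]
ft_force: [-1.3, 0.2, -0.1]
grip_width: 0.0112
gripper_force: 31.3
```

Emit:
step_arm(fingers=[1,1,1,1,1,1,1,1,1,1], travel=[[0,0,0],[0,0,0],[0,0,0],[0,0,0],[0,0,0],[0,0,0],[0,0,0],[0,0,0],[0,0,0],[0,0,0]], twist=[-0.0564,-0.0564,-0.0564,-0.0564,-0.0564,-0.0564,-0.0564,-0.0564,-0.0564,-0.0564])

```text
time_s: 32.67
position: [0.6287, 0.0142, 0.1167]
tool_rot: [[0.176, 0.984, -0.0], [0.984, -0.176, -0.0], [-0.0, -0.0, -1.0]]
ft_force: [-0.4, -0.1, -0.1]
grip_width: 0.011
gripper_force: 31.3
```

Emit:
step_arm(fingers=[1,1], travel=[[0,0,0],[0,0,0]], twist=[0,0])

```text
time_s: 32.92
position: [0.6293, 0.0144, 0.1166]
tool_rot: [[0.185, 0.983, 0.0], [0.983, -0.185, -0.0], [-0.0, 0.0, -1.0]]
ft_force: [0.9, -0.4, -0.3]
grip_width: 0.0113
gripper_force: 31.3
```

```bash
python3 look.py w8 blue_marker pen_tray
```

```text
32.925 [0.6293 0.0144 0.1166] 0.011311946300037064
blue_marker 0.59 [370. 193.] 2103 med [0.6719 0.0177 0.0165] top [0.672  0.0159 0.017 ] [664.   7.] [133.  31.] 79.3
pen_tray 0.71 [352. 169.] 17855 med [0.6588 0.0418 0.0049] top [0.6561 0.0431 0.0189] [648.  11.] [181. 125.] 78.8
```

View pics/w8.png

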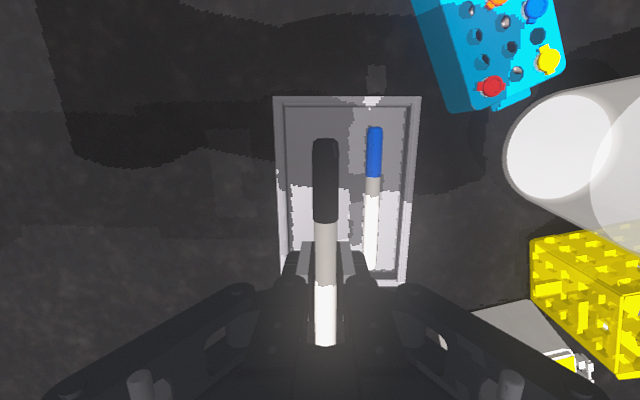

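The blue marker lies flat in the tray at (372,195), and the black one is held parallel to it on the left, clear of the wall and the blue marker. I'll lower it.

Emit:
step_arm(fingers=[1,1,1,1,1,1,1,1,1], travel=[[0,0,0.4],[0,0,0.3],[0,0,0.2],[0,0,0.1],[0,0,0.04],[0,0,0.01],[0,0,0.01],[0,0,0],[0,0,0]], twist=[0,0,0,0,0,0,0,0,0])

```text
time_s: 34.2
position: [0.63, 0.0145, 0.0112]
tool_rot: [[0.181, 0.983, 0.002], [0.983, -0.181, -0.0], [0.0, 0.002, -1.0]]
ft_force: [-0.9, -0.5, 5.9]
grip_width: 0.0112
gripper_force: 32.0
```

Emit:
step_arm(fingers=[0.5,0.5,0.5,0.5,0.5,0.5,0.5,0.5], travel=[[0,0,0],[0,0,0],[0,0,0],[0,0,-0.2],[0,0,-0.4],[0,0,-0.5],[0,0,-0.4],[0,0,0]], twist=[0,0,0,0,0,0,0,0])

```text
time_s: 35.2
position: [0.6308, 0.0145, 0.1637]
tool_rot: [[0.181, 0.983, 0.006], [0.983, -0.181, -0.001], [0.0, 0.007, -1.0]]
ft_force: [0.3, 0.3, -0.4]
grip_width: 0.0214
gripper_force: 0.0
```

Emit:
step_arm(fingers=[0.5,0.5,0.5,0.5,0.5], travel=[[0,-0.5,0],[0,-0.5,0],[0,-0.5,0],[0,-0.3,0],[0,0,0]], twist=[0,0,0,0,0])

```text
time_s: 35.83
position: [0.4508, 0.0477, 0.1599]
tool_rot: [[0.181, 0.983, -0.002], [0.983, -0.181, 0.0], [-0.0, -0.002, -1.0]]
ft_force: [0.3, 0.5, 0.4]
grip_width: 0.021
gripper_force: 0.0
```

```bash
python3 - <<'E'
from h import *
im,d=optics.get_image("side"); a=cv2.resize(im[110:300,220:420],None,fx=2.8,fy=2.8,interpolation=cv2.INTER_CUBIC); cv2.imwrite("pics/s9.png",a)
n="top";C=cal(n); im,d=optics.get_image(n);P=cloud(n,d,C)
for q in("black_marker","blue_marker","blue_vial","orange_vial_a","timer"):
    for r in models.trace(n,q):
        m=r["mask"]&(d>0)
        if m.sum()<4: continue
        R=cv2.minAreaRect((P[m][:,:2]*1000).astype(np.float32)); print(q,round(r["confidence"],2),np.median(P[m],0).round(3),P[m][:,2].max().round(3),np.round(R[0]),np.round(R[1]),round(R[2],1))
E
python3 look.py w9 black_marker blue_marker
```

```text
black_marker 0.66 [0.63  0.012 0.015] 0.021 [630.  11.] [126.  13.] 78.7
blue_marker 0.62 [0.67  0.003 0.015] 0.024 [673.   6.] [121.  18.] 79.9
timer 0.79 [ 0.613 -0.179  0.015] 0.025 [ 617. -182.] [75. 68.] 4.1
36.175 [0.4531 0.0471 0.16  ] 0.021351438314645813
black_marker 0.83 [502. 182.] 1717 med [0.63   0.0221 0.0161] top [0.6312 0.0203 0.0169] [634.  13.] [127.  20.] 80.2
black_marker 0.29 [540. 183.] 1987 med [0.6694 0.0157 0.0158] top [0.6707 0.0147 0.0168] [674.   5.] [133.  23.] 79.3
blue_marker 0.58 [540. 183.] 1847 med [0.6694 0.0158 0.016 ] top [0.6707 0.0147 0.0168] [674.   5.] [132.  23.] 79.3
```

View pics/s9.png

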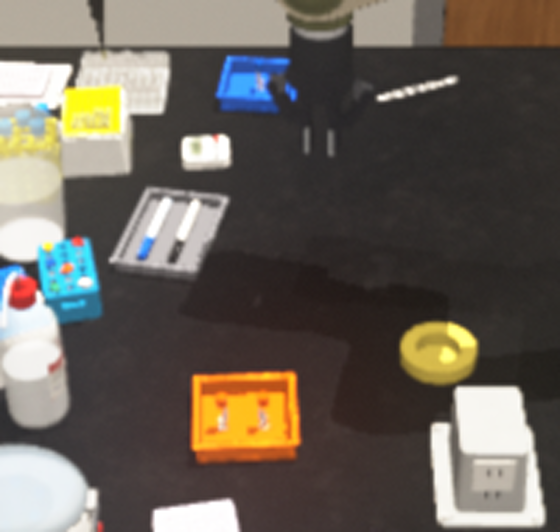

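View pics/w9.png

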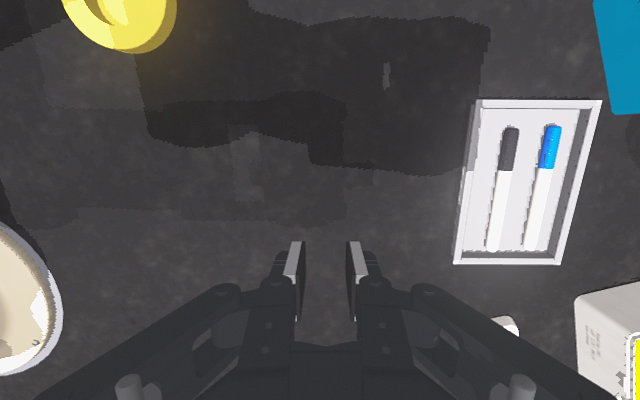

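Both markers lie flat and side by side in the grey tray, at wrist (503,190) and (543,190). In the side crop, both orange vials stand at (222,410) and (263,410), the blue vial stands in the blue tray at (258,85), and the timer hasn't moved. I'll hand the job in.

```bash
python3 -c "
from h import *
print(close_job())"
```

```text
the job is handed in; nothing more can be done
None
```

The job is handed in at about 36 s: all three vials stand upright in their trays, both markers lie flat and side by side in the grey tray, and the timer was left where it was; the hand-in gave no verdict back.

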